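Put the packed carton away in the blue drawer

TASK

Open the drawer of the blue unit and set the blue carton down gently, flat and label up, in the drawer's wide empty lane with its orange-banded end towards the drawer front; do not drop it. Let go of it, then push the blue drawer fully shut with the carton inside. Leave the yellow unit's drawer as it is, and do not disturb the brass plates, the clear trays or the screwdriver.

Things in the scene. Friction and masses are not known exactly. Their poses are not given: they have to be found in the camera images.
- carton: The blue carton, a rigid closed box 110 long (x) by 52 wide (y) by 60 high (z), 0.17 to 0.35 kg, white label on top and an orange band round its -x end. Lies on the table with the label up, left or right of the units. Origin: centre of its underside; x along its length, away from the orange end.
- carton_mark (a point): Point on the carton's top at the orange-banded end: 50 from the carton's middle along its -x, 60 above its underside.
- blue_unit: Desktop drawer unit in blue sheet metal, fixed, 170 wide (y), 240 deep (x), 112 high, walls 6, top panel 10; one drawer slides out to -x, towards the robot. Origin on the table under the middle of the unit's front face; x runs into the unit, z up. The two units stand side by side, either one on the left (+y). Front panel of the drawer: 14 thick, 166 wide, its top edge 102 above the table.
- blue_unit_drawer (a joint): How far the blue drawer is open, m: 0 shut, 0.15 fully out (stop). Starts between 0 and 0.02; slides at about 3 N (plus 6 N per m/s) and stays where it is left. Open by q, it is uncovered over a length q, between its front panel and the unit's front face; the underside of the unit's top panel is 80 above the drawer floor.
- blue_unit_handle (a point): Middle of the blue drawer's handle bar, 80 above the table: a level steel bar 10 thick and 90 long along y, 42 in front of the drawer panel's outer face, on a post at either end. Moves with the drawer; axes as the unit's.
- blue_unit_lane (a point): Middle of the floor of the blue drawer's empty lane (the left, +y one: 190 long, 76 wide), 95 from the front panel's inner face, 38 from either wall, 22 above the table. Moves with the drawer; axes as the unit's. Side, back and divider walls stand 30 above the floor, 4 thick. The right lane, 64 wide, holds three brass stacks 54 across, 18 high, fixed in the drawer.
- yellow_unit: Desktop drawer unit in yellow sheet metal, fixed, 170 wide (y), 240 deep (x), 112 high, walls 6, top panel 10; one drawer slides out to -x, towards the robot. Origin on the table under the middle of the unit's front face; x runs into the unit, z up. Built like the blue unit. Its drawer must be left as it is.
- yellow_unit_handle (a point): Middle of the yellow drawer's handle bar, built like the blue one; its drawer starts shut or slightly ajar.
- plates: Loose stack of brass plates, 90 across and 25 high, on top of the yellow unit. Origin: centre of its underside. Leave alone.
- trays: Loose stack of clear plastic trays, 110 by 75 by 48 high, on the table on the side away from the carton. Origin: centre of its underside. Leave alone.
- driver: Red-handled screwdriver, 180 long, 26 high, lying on the table across the robot's front, nearer the robot than the drawers. Origin: under its middle; x along it. Leave alone.
There are look-alikes about, which are no part of the job. Of the things that look like the carton, the smallest one is meant.

How it is judged (in metres and radians):
On the way, in this order (a step that is already met when the one before it is completed fails the run):
1. the blue drawer has been pulled open by at least 110 mm (value of joint blue_unit_drawer above 0.11 m), for 0.1 s.
2. the carton rests flat in the wide lane of the open blue drawer, orange end towards the front, let go of (y of carton in the frame of blue_unit_lane between -0.018 and 0.018 m and x of carton in the frame of blue_unit_lane between -0.055 and 0.055 m and z of carton in the frame of blue_unit_lane between -0.006 and 0.008 m and angle between carton's own z axis and vertical below 0.1 rad and x of carton_mark in the frame of blue_unit_lane below 0 m and value of joint blue_unit_drawer above 0.05 m and contact force between carton and the fingers below 0.1 N and linear speed of carton below 0.03 m/s), for 0.2 s.
At the end, for the whole second after the job is handed in: The blue drawer is shut to within 6 mm; the carton is at rest inside it, in the wide lane (its middle within 18 mm of the lane's centre line), on the floor (within 8 mm) with its label up and level to 0.1 rad, its orange-banded end towards the drawer front (y of carton in the frame of blue_unit_lane between -0.018 and 0.018 m and x of carton in the frame of blue_unit_lane between -0.055 and 0.055 m and z of carton in the frame of blue_unit_lane between -0.006 and 0.008 m and angle between carton's own z axis and vertical below 0.1 rad and x of carton_mark in the frame of blue_unit_lane below 0 m and value of joint blue_unit_drawer below 0.006 m and linear speed of carton below 0.02 m/s); the robot touches nothing.
It fails at once if the carton is dropped into the drawer: it falls there at over 0.5 m/s (a fall of about 13 mm) with no finger touching it (contact force between carton and the fingers below 0.1 N and linear speed of carton above 0.5 m/s and horizontal distance between carton and blue_unit_lane below 0.15 m).
It fails at once if the yellow drawer is moved by more than 15 mm (distance of yellow_unit_handle from where it was at the start of the episode above 0.015 m).
It fails at once if the stack of brass plates is moved by more than 25 mm (distance of plates from where it was at the start of the episode above 0.025 m).
It fails at once if the stack of clear trays is moved by more than 25 mm (distance of trays from where it was at the start of the episode above 0.025 m).
It fails at once if the screwdriver is moved by more than 25 mm (distance of driver from where it was at the start of the episode above 0.025 m).
It also fails if it takes over 64 s, if anything falls off the work surface, if the arm or the gripper's body presses on something with over 40 N, if the wrist force passes 120 N, or if a joint passes its speed limit or range.

ROBOT

A 7-joint arm with a two-finger parallel gripper is mounted at the origin on the work surface. World frame = base frame: x ahead of the robot, y to its left, z up, the work surface at z = 0. Lengths are in mm, angles in rad, forces in N, time in s.
With the tool pointing down it reaches from about 400 to 925 mm from the base axis. Payload 5.6 kg.
Tool frame: the origin (TCP) lies on the centre line of the jaws, within the pads' length; the fingertips stand 22 mm ahead of it and the grasp point (between the pads) lies 3 mm ahead of it; z points along the fingers, y is the line along which they close (so a half turn about z gives the same grasp; the last joint's range is limited). The gripper opens to 85 mm and grips with 20 to 120 N. Pads are 22 mm wide; open, the fingers measure 114 mm over their backs; the gripper's body (76 mm by 85 mm) begins 54 mm behind the grasp point. The pads swing forward as they close: fully open they stand 13 mm farther back than shut.
Start: joints at [1.071, 0.468, -0.012, 1.603, 0.006, 1.071, -0.056], TCP at [286.663, -583.38, 232.59] pointing down, gripper open.
Joint ranges: [-2.53, 2.53], [-0.31, 2.02], [-1.57, 1.55], [0.28, 2.44], [-1.29, 4.43], [0.15, 1.84], [-2.92, 2.92]. Speed limits (rad/s): [2.57, 2.57, 3.14, 3.14, 3.14, 3.14, 3.14].

INTERFACE

Orientations are given as [roll, pitch, yaw] about the fixed x, y, z axes, in that order (R = Rz(yaw) Ry(pitch) Rx(roll)).
In Python, from station import robot gives the robot as it stands. The module is installed in compiled form; this text tells all that it offers.
- The arm moves only by the tool play_rows, never from a script. Its argument "series" is one flat list of numbers, 7 for each row, row after row: the shift along the tool's x, y, z scaled (see below), then the turn, a rotation vector about the tool's x, y, z scaled (see below), then the closure, from 0 (fully open) to 1 (shut). A call has 1 to 20 rows; each row is the pose to reach, as a shift and turn from the pose commanded when the call began, along the tool's axes at that moment, turning the shorter way round; what a row does not reach only later rows make up. The controller multiplies each number of a shift by 0.1 m and each number of a turn by 180 degrees. A row lasts 1/10 s, in which the tool goes at most 50 mm and 8.59 degrees, less where a joint would pass 70% of its speed; a pose out of reach is approached as far as the arm can. A call with a number of a shift or a turn outside -1 to 1 is refused whole. A call with a gripper value outside its range is refused whole. The fingers move at their own pace and stop on an object; "squeeze" is the grip in N (left out, the last holds). Time passes only in rows, so rows that repeat a pose let the fingers close. It gives the time, the measured TCP pose, the force, the opening and the grip force at its end, in the units of the state.
- robot.read_state(): the state, without advancing time (a new reading comes with each control period).
- robot.get_image(name): name is "scene" or "side" or "wrist"; returns the picture (480x640x3 uint8, red, green, blue); there is no depth.
- robot.camera_info(name): a dict with "K" (3x3 intrinsics, pixels), "R" (3x3) and "t" (3): a world point X has camera coordinates R X + t. Camera axes: x right, y down, z forward; pixel columns grow to the right and rows downward; lengths in mm; the calibration is good to about 2 mm. The wrist camera is an equidistant fisheye: a pixel r from the principal point sees the ray r / f radians off the axis. A picture is of the moment at which its call begins: read the wrist's pose just before it. camera_info takes no time and is no camera call; for the wrist camera it gives the pose at the moment of the call.
- robot.close_job(): hands the job in; it is judged then, once.
The state is a dict: "time_s": time; "joints": joint angles; "qd": joint speeds; "tau": joint torques, N m; "tool_pos": TCP position; "ee_rot": TCP orientation; "force": force on the tool from outside, world axes, zero at the start; "ft_torque": the same for the moment, N m; "gripper_width": finger opening in mm; "finger_force": force on a finger pad.
Only numpy, scipy, OpenCV 4.12 (cv2) and the standard library are available. Lean on these libraries where they do the work, as an engineer would, in place of code of your own. Each camera call takes 0.05 s, during which the arm holds its last target. There are 200 camera calls.

## Working session

There is one attempt and no reset: what is moved stays moved. The work goes in short steps, Python scripts to look and compute and a tool call to move; the robot and the scene stay as the last step left them, time stands still between calls to the robot, and variables do not carry over. Pictures are saved under pics/ and viewed, at most 13 in all, crops included, and the job is handed in when it is done.

Besides the shell and the picture viewer there is one more tool, called as a command line: name --argument value ..., lists and objects as JSON in quotes. play_rows: Moves the arm, as the interface text tells. Shifts and turns lie within -1 to 1; 1 stands for 0.1 m of shift or 180 degrees of turn. Its arguments: {"type":"object","properties":{"series":{"type":"array"},"squeeze":{"type":"number"}},"required":["series"]}

```bash
mkdir -p pics; python3 - <<'E'
from station import robot
import cv2,numpy as np
print(robot.read_state())
for n in ["scene","side"]:
    im=robot.get_image(n); cv2.imwrite(f"pics/{n}0.png",im[:,:,::-1]); c=robot.camera_info(n); print(n,c)
    C=-np.array(c['R']).T@np.array(c['t']);print(C)
print(robot.camera_info("wrist"))
E
```

```text
{'time_s': 0.0, 'joints': array([ 1.07101393,  0.46839303, -0.01162923,  1.60363848,  0.00602821,
        1.07141269, -0.0562737 ]), 'qd': array([-0.00064807, -0.00178482, -0.000424  , -0.00262761,  0.00205544,
        0.00115663, -0.00105169]), 'tau': array([-8.73399767e-04, -5.32383585e+01,  2.10785255e-02, -2.51301205e+01,
        1.13340296e-02,  7.73610984e-03, -4.21093773e-06]), 'tool_pos': array([ 286.38552428, -582.87601931,  231.62191651]), 'ee_rot': array([-3.13978084e+00,  1.38935275e-04,  4.56782052e-01]), 'force': array([-0.51583118,  0.54074155, -0.06495604]), 'ft_torque': array([ 0.0436158 , -0.01043437, -0.02527995]), 'finger_force': 0.0, 'gripper_width': 85.38227975361586}
scene {'K': array([[545.44954662,   0.        , 310.09179662],
       [  0.        , 545.44954662, 236.2056196 ],
       [  0.        ,   0.        ,   1.        ]]), 'R': array([[-0.73345198,  0.67961115, -0.01329936],
       [ 0.57775992,  0.61298549, -0.53892695],
       [-0.35810845, -0.40296088, -0.84224751]]), 't': array([ 403.69859046, -280.53020212, 1651.76982311])}
[1049.68537572  563.20150141 1245.38266231]
side {'K': array([[475.69904066,   0.        , 322.50352835],
       [  0.        , 475.69904066, 244.90185452],
       [  0.        ,   0.        ,   1.        ]]), 'R': array([[-0.89394576, -0.44800404,  0.0123841 ],
       [-0.317226  ,  0.61298906, -0.72361045],
       [ 0.31658909, -0.65079705, -0.6900975 ]]), 't': array([501.40641479, 269.06331878, 927.77938984])}
[239.859186   663.49531392 828.74579806]
{'K': array([[371.64829954,   0.        , 320.29545205],
       [  0.        , 371.64829954, 239.2672681 ],
       [  0.        ,   0.        ,   1.        ]]), 'R': array([[ 0.44080503, -0.89759983, -0.00233783],
       [-0.84976734, -0.4181509 ,  0.32100668],
       [-0.28911311, -0.13951475, -0.94707404]]), 't': array([-648.59979704,  -41.15390712,  381.82437935])}
```

View pics/scene0.png

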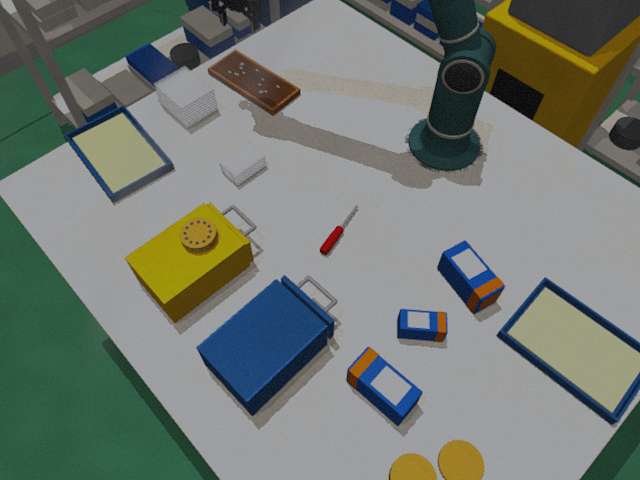

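View pics/side0.png

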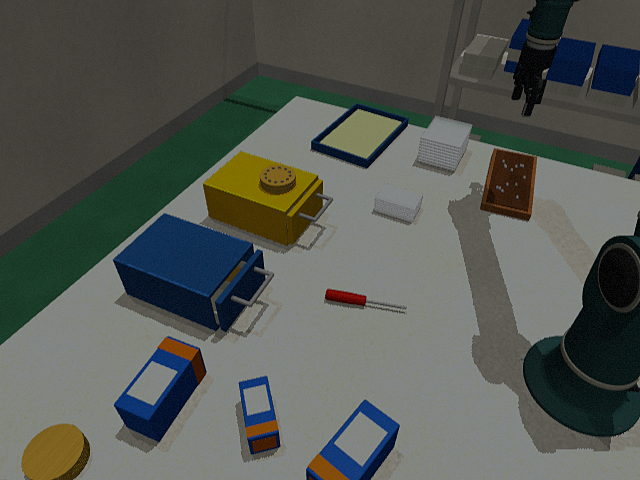

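The scene view shows the blue unit at about (265,340) with its handle at (320,292). The smallest blue carton is at (422,325), orange end to the right. The side view shows that carton at (258,413) and the handle at (255,285).

```bash
cat > h.py <<'E'
import cv2,numpy as np
from station import robot
def cast(n,px,z,c=None):
    c=c or robot.camera_info(n); K,R,t=map(np.array,(c['K'],c['R'],c['t']))
    px=np.atleast_2d(np.asarray(px,float)); d=np.c_[px,np.ones(len(px))]@np.linalg.inv(K).T@R; C=-R.T@t
    return C+d*((z-C[2])/d[:,2])[:,None]
def proj(n,X):
    c=robot.camera_info(n); p=(np.atleast_2d(X)@np.array(c['R']).T+c['t'])@np.array(c['K']).T; return p[:,:2]/p[:,2:]
def comp(mask,seed):
    k,l=cv2.connectedComponents(mask.astype(np.uint8)); 
    return (l==l[seed[1],seed[0]]).astype(np.uint8)
def rect(n,m,z):
    cs,_=cv2.findContours(m,cv2.RETR_EXTERNAL,cv2.CHAIN_APPROX_NONE); c=max(cs,key=len)[:,0]
    return cv2.minAreaRect(cast(n,c,z)[:,:2].astype(np.float32))
E
python3 - <<'E'
from h import *
for n,unit,lab,ora in (("scene",(265,340),(420,320),(438,318)),("side",(185,255),(257,399),(262,428))):
    im=cv2.imread(f"pics/{n}0.png"); H=cv2.cvtColor(im,cv2.COLOR_BGR2HSV)
    print(n,[ (s,im[s[1],s[0]],H[s[1],s[0]]) for s in (unit,lab,ora)])
    f=cv2.medianBlur(im,3).astype(int)
    for s,z,tol in ((unit,112,25),(lab,60,40),(ora,60,40)):
        m=comp(np.abs(f-f[s[1],s[0]]).max(2)<tol,s); print(z,m.sum(),rect(n,m,z))
a=cv2.imread("pics/scene0.png")[265:345,265:345]; b=cv2.imread("pics/side0.png")[245:345,205:305]
cv2.imwrite("pics/crop.png",np.hstack([cv2.resize(a,(400,400),interpolation=2),cv2.resize(b,(400,400),interpolation=2)]))
E
```

```text
scene [((265, 340), array([118,  69,  29], dtype=uint8), array([107, 192, 118], dtype=uint8)), ((420, 320), array([162, 157, 157], dtype=uint8), array([120,   8, 162], dtype=uint8)), ((438, 318), array([ 28,  89, 147], dtype=uint8), array([ 15, 206, 147], dtype=uint8))]
112 7687 ((824.498046875, 141.5521240234375), (241.1498260498047, 168.2593536376953), 1.9504166841506958)
60 321 ((519.17041015625, 339.7948303222656), (39.26715850830078, 46.833885192871094), 41.66660690307617)
60 145 ((483.69842529296875, 380.90966796875), (51.34492111206055, 16.080245971679688), 39.99675750732422)
side [((185, 255), array([83, 45, 12], dtype=uint8), array([106, 218,  83], dtype=uint8)), ((257, 399), array([133, 133, 130], dtype=uint8), array([ 90,   6, 133], dtype=uint8)), ((262, 428), array([  7,  75, 134], dtype=uint8), array([ 16, 242, 134], dtype=uint8))]
112 6208 ((823.2401123046875, 142.7414093017578), (239.2137908935547, 170.2185516357422), 1.9958508014678955)
60 608 ((520.6624145507812, 340.34332275390625), (39.46113967895508, 50.517478942871094), 41.63251495361328)
60 307 ((484.53338623046875, 380.5938415527344), (51.86634826660156, 16.620784759521484), 41.87688064575195)
```

View pics/crop.png

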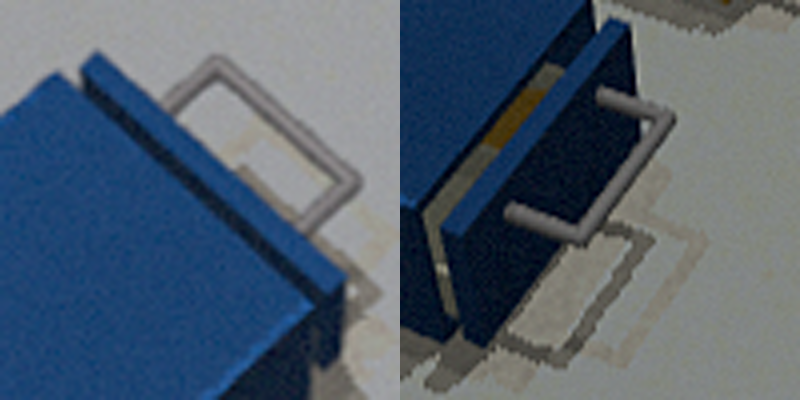

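The crop shows the handle bar's corners at scene pixels (308,277.5) and (336,301), and side pixels (272.5,274.5) and (250.5,304). The drawer is slightly ajar.

```bash
cat >> h.py <<'E'
from scipy.spatial.transform import Rotation as Ro
def go(p,yaw):
    s=robot.read_state(); r=Ro.from_euler('xyz',s['ee_rot']); g=Ro.from_euler('xyz',[np.pi,0,np.radians(yaw)])
    print('now',s['time_s'],s['tool_pos'].round(1),np.degrees(s['ee_rot']).round(2),'w',round(s['gripper_width'],1),'F',s['force'].round(1),s['finger_force'],'j7',s['joints'][6].round(2))
    print('shift',(r.inv().apply(np.array(p)-s['tool_pos'])/100).round(4),'turn',((r.inv()*g).as_rotvec()/np.pi).round(4))
E
python3 - <<'E'
from h import *
print(cast("scene",[(308,277.5),(336,301)],82).round(1), cast("side",[(272.5,274.5),(250.5,304)],82).round(1))
print('driver',cast("scene",[(325,250),(356,207)],13).round(0))
print('others z60+',cast("scene",[(461,243),(440,262),(479,308),(503,290)],80).round(0),cast("scene",[(349,377),(369,350)],80).round(0))
u=np.radians(-48.35);ex=np.array([np.cos(u),np.sin(u)]);ey=np.array([-ex[1],ex[0]])
c=np.array([484.1,380.75])+47*ex; print('c',c)
P=[[*(c+a*ex+b*ey),60] for a,b in ((-55,-26),(-55,26),(55,26),(55,-26))]
print(proj("scene",P).round(0),proj("side",P).round(0))
v=np.radians(1.97);d=np.array([np.cos(v),np.sin(v)]);o=np.array([823.9,142.1])-120*d;print('front',o,'handle q0=0',o-56*d)
go([645,136,230],92)
E
```

```text
[[639.2  90.   82. ]
 [633.7 181.1  82. ]] [[636.2  90.   82. ]
 [633.8 179.4  82. ]]
driver [[526.  32.  13.]
 [368. -10.  13.]]
others z60+ [[293. 280.  80.]
 [373. 279.  80.]
 [403. 421.  80.]
 [324. 431.  80.]] [[740. 330.  80.]
 [664. 317.  80.]]
c [515.33519123 345.63073422]
[[444. 312.]
 [445. 333.]
 [397. 329.]
 [398. 308.]] [[278. 429.]
 [247. 437.]
 [238. 379.]
 [266. 372.]]
front [703.9709244  137.97485454] handle q0=0 [648.00402245 136.04978667]
now 0.1 [ 286.4 -582.9  231.7] [-1.7991e+02  1.0000e-02  2.6170e+01] w 85.2 F [ 0. -0. -0.] 0.0 j7 -0.06
shift [ 6.3888 -4.8713  0.0243] turn [-5.000e-04 -3.000e-04 -3.657e-01]
```

play_rows --series '[0.9,-0.7,0,0,0,0,0,0.9,-0.7,0,0,0,0,0,0.9,-0.7,0,0,0,0,0,0.9,-0.7,0,0,0,0,0]'

```text
time_s: 0.5
tool_pos: [338.5, -478.2, 232.6]
ee_rot: [-3.141, -0.001, 0.462]
force: [0.1, 0.6, 0.0]
gripper_width: 85.3
finger_force: 0.0
```

play_rows --series '[0.9,-0.7,0,0,0,0,0,0.9,-0.7,0,0,0,0,0,0.9,-0.7,0,0,0,0,0,0.9,-0.7,0,0,0,0,0]'

```text
time_s: 0.9
tool_pos: [387.3, -377.5, 232.6]
ee_rot: [3.141, -0.0, 0.46]
force: [-0.1, -0.3, 0.0]
gripper_width: 85.5
finger_force: 0.0
```

play_rows --series '[0.9,-0.7,0,0,0,0,0,0.9,-0.7,0,0,0,0,0,0.9,-0.7,0,0,0,0,0,0.9,-0.7,0,0,0,0,0]'

```text
time_s: 1.3
tool_pos: [436.9, -276.0, 232.6]
ee_rot: [3.141, 0.0, 0.458]
force: [-0.0, -0.2, -0.2]
gripper_width: 85.2
finger_force: 0.0
```

play_rows --series '[0.9,-0.7,0,0,0,0,0,0.9,-0.7,0,0,0,0,0,0.9,-0.7,0,0,0,0,0,0.9,-0.7,0,0,0,0,0]'

```text
time_s: 1.7
tool_pos: [486.8, -174.1, 232.5]
ee_rot: [3.141, 0.0, 0.458]
force: [0.2, -1.1, -0.1]
gripper_width: 85.4
finger_force: 0.0
```

play_rows --series '[0.9,-0.7,0,0,0,0,0,0.9,-0.7,0,0,0,0,0,0.9,-0.7,0,0,0,0,0,0.9,-0.7,0,0,0,0,0]'

```text
time_s: 2.1
tool_pos: [536.7, -71.9, 232.3]
ee_rot: [3.141, 0.0, 0.457]
force: [-0.5, -0.7, -0.6]
gripper_width: 85.5
finger_force: 0.0
```

play_rows --series '[0.9,-0.7,0,0,0,0,0,0.9,-0.7,0,0,0,0,0,0.9,-0.7,0,0,0,0,0,0.9,-0.7,0,0,0,0,0]'

```text
time_s: 2.5
tool_pos: [586.5, 30.5, 232.0]
ee_rot: [3.141, 0.001, 0.457]
force: [-0.4, 0.0, 0.2]
gripper_width: 85.3
finger_force: 0.0
```

play_rows --series '[0.9,-0.7,0,0,0,-0.366,0.55,0.9,-0.7,0,0,0,-0.366,0.55,0.9,-0.7,0,0,0,-0.366,0.55,0.9,-0.7,0,0,0,-0.366,0.55,0.9,-0.7,0,0,0,-0.366,0.55,0.9,-0.7,0,0,0,-0.366,0.55,0.9,-0.7,0,0,0,-0.366,0.55,0.9,-0.7,0,0,0,-0.366,0.55,0.9,-0.7,0,0,0,-0.366,0.55,0.9,-0.7,0,0,0,-0.366,0.55]' --squeeze 40

```text
time_s: 3.5
tool_pos: [636.3, 130.5, 232.1]
ee_rot: [-3.141, 0.002, 1.6]
force: [0.1, 1.2, 0.2]
gripper_width: 38.2
finger_force: 0.0
```

```bash
python3 - <<'E'
from h import *
im=robot.get_image("scene"); cv2.imwrite("pics/scene1.png",im[:,:,::-1])
go([635.7,135.4,83],91.97)
E
```

```text
now 3.55 [636.2 131.3 232.3] [-1.7998e+02  1.0000e-01  9.1750e+01] w 38.6 F [-0.2  0.4 -0.2] 0.0 j7 -0.47
shift [ 0.0435 -0.0036  1.4927] turn [-0.0001  0.0006 -0.0012]
```

play_rows --series '[0.04,0,0.5,0,0,0,0.55,0.04,0,0.9,0,0,0,0.55,0.04,0,1,0,0,0,0.55,0.04,0,1,0,0,0,0.55]'

```text
time_s: 3.95
tool_pos: [635.1, 137.3, 131.1]
ee_rot: [-3.138, 0.001, 1.605]
force: [-0.2, -0.2, 1.5]
gripper_width: 38.2
finger_force: 0.0
```

play_rows --series '[0,0,0.15,0,0,0,0.55,0,0,0.3,0,0,0,0.55,0,0,0.4,0,0,0,0.55,0,0,0.49,0,0,0,0.55,0,0,0.49,0,0,0,0.55]'

```text
time_s: 4.45
tool_pos: [635.0, 137.9, 82.1]
ee_rot: [-3.139, 0.001, 1.607]
force: [0.0, -0.5, -0.8]
gripper_width: 38.6
finger_force: 0.0
```

play_rows --series '[0,0,0,0,0,0,1,0,0,0,0,0,0,1,0,0,0,0,0,0,1,0,0,0,0,0,0,1,0,0,0,0,0,0,1,0,0,0,0,0,0,1]' --squeeze 40

```text
time_s: 5.05
tool_pos: [637.9, 139.0, 86.3]
ee_rot: [3.137, -0.001, 1.607]
force: [0.3, -0.3, 7.7]
gripper_width: -0.2
finger_force: 4.0
```

```bash
python3 - <<'E'
from h import *
im=robot.get_image("side"); cv2.imwrite("pics/side1.png",im[:,:,::-1])
s=robot.read_state()['tool_pos']
d=np.array([np.cos(np.radians(1.97)),np.sin(np.radians(1.97)),0])
q=np.dot(np.array([648,136,0])-s,d); print('q',q)
go(s-d*(150-q),91.97)
E
```

```text
q 10.013978918457898
now 5.1 [637.9 139.   86.3] [ 1.7971e+02 -6.0000e-02  9.2040e+01] w -0.2 F [0.5 0.1 7.7] 4.007564149796963 j7 -0.55
shift [ 0.0018 -1.3998 -0.007 ] turn [ 0.0016 -0.0003  0.0004]
```

```bash
python3 - <<'E'
from h import *
a=cv2.imread("pics/side1.png")[205:325,185:345]
im=robot.get_image("scene")[:,:,::-1]; cv2.imwrite("pics/scene2.png",im)
b=im[230:350,235:395]
cv2.imwrite("pics/crop2.png",np.hstack([cv2.resize(x,(400,300),interpolation=2) for x in(a,b)]))
E
```

```text
(no output)
```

View pics/crop2.png

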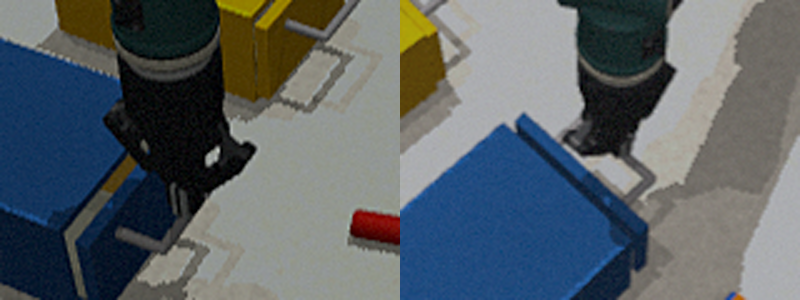

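The fingers are at the bar, near side-crop (185,200), but the width reads zero. I need a larger crop with the expected points marked.

```bash
python3 - <<'E'
from h import *
s=robot.read_state(); t=s['tool_pos']; print(t)
out=[]
for n,f in(("side","side1"),("scene","scene2")):
    im=cv2.imread(f"pics/{f}.png"); P=proj(n,[t,t-[0,0,22],[635.7,135.4,80]]); x0,y0=(P[0]-40).astype(int)
    c=cv2.resize(im[y0:y0+80,x0:x0+80],(400,400),interpolation=cv2.INTER_CUBIC)
    c=cv2.convertScaleAbs(c,alpha=2.0,beta=20)
    for p,k in zip(P,((0,0,255),(0,255,0),(255,0,255))): cv2.circle(c,tuple(((p-[x0,y0]+.5)*5).astype(int)),3,k,-1)
    out.append(c)
cv2.imwrite("pics/crop3.png",np.hstack(out))
E
```

```text
[637.86121967 139.00999042  86.27940317]
```

View pics/crop3.png

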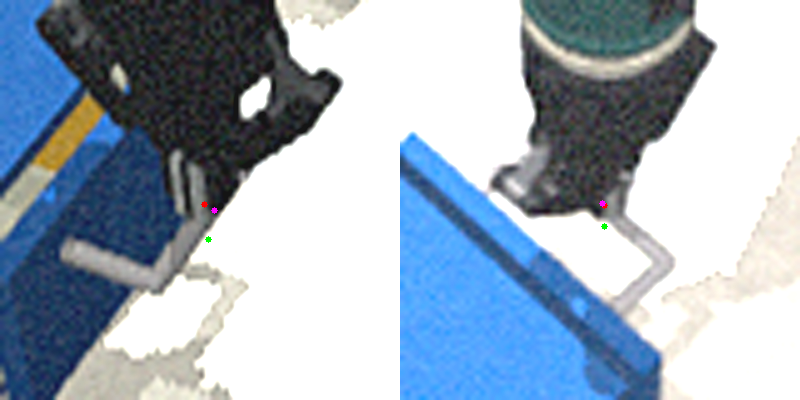

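```bash
cat >> h.py <<'E'
def tri(a,b):
    M=[];
    for n,p in(("side",a),("scene",b)):
        c=robot.camera_info(n); M.append(np.array(c['K'])@np.c_[c['R'],c['t']])
    X=cv2.triangulatePoints(M[0],M[1],np.array(a,float),np.array(b,float)).ravel(); X=X[:3]/X[3]
    print(X.round(1),'err',np.abs(proj("side",X)-a).max().round(1),np.abs(proj("scene",X)-b).max().round(1)); return X
E
python3 - <<'E'
from h import *
s=robot.read_state(); t=s['tool_pos']; o={}
for n in("side","scene"): o[n]=(proj(n,t)[0]-40).astype(int)
f=lambda u,v:tri(o["side"]+np.array(u)/5-.5,o["scene"]+(np.array(v)-[400,0])/5-.5)
f((183,212),(565,212)); f((160,280),(670,262)); f((183,212),(535,212)); f((200,212),(600,210))
E
```

```text
[651.2 128.4  71.3] err 2.4 2.1
[634.3 179.7  82.6] err 0.3 0.3
[658.3 115.8  58.1] err 3.4 2.9
[639.8 138.5  81.3] err 0.5 0.4
```

play_rows --series '[0,0,0,0,0,0,0.5,0,0,0,0,0,0,0.5,0,0,0,0,0,0,0.5,0,0,0,0,0,0,0.5,0,0,0,0,0,0,0.5]'

```text
time_s: 5.65
tool_pos: [635.4, 138.1, 83.2]
ee_rot: [-3.141, 0.0, 1.607]
force: [-0.7, -0.3, -0.2]
gripper_width: 42.5
finger_force: 0.3
```

```bash
python3 - <<'E'
from h import *
s=robot.read_state(); t=s['tool_pos']; print(t,s['force'],s['gripper_width'])
out=[]
for n in("side","scene"):
    im=robot.get_image(n)[:,:,::-1]; cv2.imwrite(f"pics/{n}3.png",im); P=proj(n,[t,t-[0,0,22],[635.7,135.4,80]]); x0,y0=(P[0]-40).astype(int)
    c=cv2.resize(im[y0:y0+80,x0:x0+80],(400,400),interpolation=cv2.INTER_CUBIC)
    c=cv2.convertScaleAbs(c,alpha=3.0,beta=20); print(x0,y0)
    for p,k in zip(P,((0,0,255),(0,255,0),(255,0,255))): cv2.circle(c,tuple(((p-[x0,y0]+.5)*5).astype(int)),3,k,-1)
    out.append(c)
cv2.imwrite("pics/crop4.png",np.hstack(out))
E
```

```text
[635.37484519 138.12389884  83.21909721] [-0.66155043 -0.32398069 -0.19230422] 42.52878876692448
220 249
282 249
```

View pics/crop4.png

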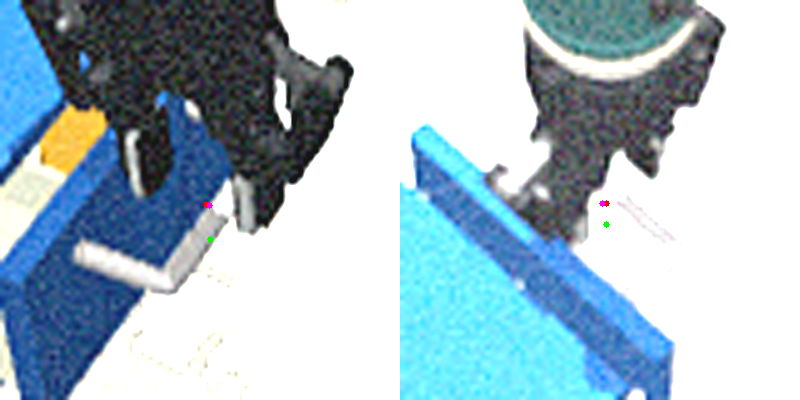

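The fingers bracket the bar: the tips in the side crop are at (145,195) and (250,232) and the bar is at (210,205). They reach barely past it, so I'll lower 14 mm and close again.

play_rows --series '[-0.02,0,0.07,0,0,0,0.5,-0.02,0,0.14,0,0,0,0.5,-0.02,0,0.14,0,0,0,0.5]'

```text
time_s: 6.05
tool_pos: [635.2, 135.6, 67.9]
ee_rot: [-3.139, 0.001, 1.606]
force: [0.5, 0.1, -0.2]
gripper_width: 42.9
finger_force: 0.0
```

play_rows --series '[0,0,0,0,0,0,1,0,0,0,0,0,0,1,0,0,0,0,0,0,1,0,0,0,0,0,0,1,0,0,0,0,0,0,1,0,0,0,0,0,0,1]' --squeeze 40

```text
time_s: 6.65
tool_pos: [635.7, 136.2, 69.6]
ee_rot: [-3.141, 0.0, 1.607]
force: [-2.8, -1.3, 1.5]
gripper_width: 8.2
finger_force: 39.0
```

play_rows --series '[0,-0.08,0,0,0,0,1,0,-0.2,0,0,0,0,1,0,-0.35,0,0,0,0,1,0,-0.5,0,0,0,0,1,0,-0.65,0,0,0,0,1,0,-0.8,0,0,0,0,1]'

```text
time_s: 7.25
tool_pos: [556.4, 133.5, 69.6]
ee_rot: [3.139, -0.001, 1.607]
force: [2.5, 0.6, -5.8]
gripper_width: 8.3
finger_force: 39.3
```

play_rows --series '[0,-0.14,0,0,0,0,1,0,-0.28,0,0,0,0,1,0,-0.42,0,0,0,0,1,0,-0.5,0,0,0,0,1,0,-0.55,0,0,0,0,1,0,-0.55,0,0,0,0,1,0,-0.55,0,0,0,0,1]'

```text
time_s: 7.95
tool_pos: [500.2, 131.6, 69.5]
ee_rot: [-3.14, 0.0, 1.607]
force: [-2.5, 1.1, -1.3]
gripper_width: 8.0
finger_force: 39.8
```

play_rows --series '[0,0,0,0,0,0,0.5,0,0,0,0,0,0,0.5,0,0,0,0,0,0,0.5,0,0,0,0,0,0,0.5,0,0,-0.2,0,0,0,0.5,0,0,-0.6,0,0,0,0.5,0,0,-1,0,0,0,0.5,0,0,-1,0,0,0,0.5]'

```text
time_s: 8.75
tool_pos: [504.4, 132.8, 174.6]
ee_rot: [3.132, -0.001, 1.607]
force: [0.2, 1.2, 0.4]
gripper_width: 42.5
finger_force: 0.0
```

```bash
python3 - <<'E'
from h import *
for px,x in (((269.5,294.9),607),((248.5,287.5),663)):
    a,b=cast("side",[px],0)[0],cast("side",[px],100)[0]; k=(x-a[0])/(b[0]-a[0]); print((a+k*(b-a)).round(1))
im=robot.get_image("scene")[:,:,::-1]; cv2.imwrite("pics/scene4.png",im)
f=cv2.medianBlur(im,3).astype(int)
for s in ((420,320),(438,318)):
    print(rect("scene",comp(np.abs(f-f[s[1],s[0]]).max(2)<40,s),60))
go([515.3,345.6,170],131.6)
E
```

```text
[607.  149.1  92.7]
[663.  142.3  79.2]
((519.0921020507812, 339.72509765625), (39.057395935058594, 46.833885192871094), 41.66660690307617)
((483.6983947753906, 380.9096374511719), (51.34492874145508, 16.080245971679688), 39.996761322021484)
now 8.8 [502.9 131.8 172.2] [ 1.7966e+02 -2.0000e-02  9.2020e+01] w 42.9 F [ 0.5 -0.3 -1.3] 0.0 j7 -0.55
shift [2.1321 0.1989 0.0245] turn [ 0.0019  0.0005 -0.2199]
```

View pics/scene4.png

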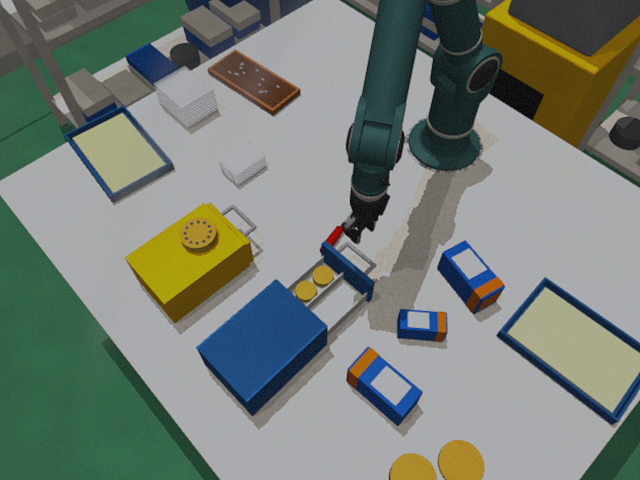

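The blue drawer is out, with the lane uncovered at about (345,295). The carton is undisturbed at (422,325).

play_rows --series '[0.71,0.066,0.008,0,0,0,0.3,0.71,0.066,0.008,0,0,0,0.3,0.71,0.066,0.008,0,0,0,0.3]'

```text
time_s: 9.1
tool_pos: [504.0, 206.2, 168.0]
ee_rot: [-3.14, -0.002, 1.612]
force: [0.4, -0.4, 0.4]
gripper_width: 59.7
finger_force: 0.0
```

play_rows --series '[0.71,0.066,0.008,0,0,0,0,0.71,0.066,0.008,0,0,0,0,0.71,0.066,0.008,0,0,0,0]'

```text
time_s: 9.4
tool_pos: [508.0, 276.6, 167.0]
ee_rot: [-3.14, -0.001, 1.611]
force: [-0.1, -0.4, 0.1]
gripper_width: 85.4
finger_force: 0.0
```

play_rows --series '[0.71,0.066,0.008,0,0,-0.22,0,0.71,0.066,0.008,0,0,-0.22,0,0.71,0.066,0.008,0,0,-0.22,0,0.71,0.066,0.008,0,0,-0.22,0,0.71,0.066,0.008,0,0,-0.22,0,0.71,0.066,0.008,0,0,-0.22,0,0.71,0.066,0.008,0,0,-0.22,0]'

```text
time_s: 10.1
tool_pos: [513.5, 343.3, 166.3]
ee_rot: [-3.14, 0.001, 2.294]
force: [0.1, -0.2, 0.4]
gripper_width: 85.2
finger_force: 0.0
```

```bash
python3 - <<'E'
from h import *
im=robot.get_image("wrist")[:,:,::-1]; cv2.imwrite("pics/w1.png",im)
c=robot.camera_info("wrist"); K,R,t=map(np.array,(c['K'],c['R'],c['t'])); C=-R.T@t
# measure carton in wrist view: expected pixel positions of label/orange
u=np.radians(-48.35);ex=np.array([np.cos(u),np.sin(u)]);ey=np.array([-ex[1],ex[0]]);ce=np.array([515.3,345.6])
def wp(X):
    q=R@X+t; th=np.arctan2(np.hypot(*q[:2]),q[2]); return K[:2,2]+K[0,0]*th*q[:2]/np.hypot(*q[:2])
def wc(px,z):
    v=(np.asarray(px,float)-K[:2,2])/K[0,0]; th=np.linalg.norm(v,axis=1)[:,None]; d=np.c_[v/th*np.sin(th),np.cos(th)]@R; return (C+d*((z-C[2])/d[:,2])[:,None])[:,:2]
f=cv2.medianBlur(im,3).astype(int)
for k in (-47,7.5):
    p=wp(np.array([*(ce+k*ex),60])).round().astype(int); print(k,p,f[p[1],p[0]])
    m=comp(np.abs(f-f[p[1],p[0]]).max(2)<45,p); cs,_=cv2.findContours(m,0,1); q=max(cs,key=len)[:,0]
    print(m.sum(),cv2.minAreaRect(wc(q,60).astype(np.float32)))
go([515.3,345.6,50],131.6)
E
```

```text
-47 [323 171] [ 16  52 109]
2076 ((484.4992370605469, 381.8321228027344), (52.11830139160156, 17.82524871826172), 41.80683898925781)
7.5 [323 247] [174 170 172]
2613 ((524.0673828125, 337.7276306152344), (39.85661315917969, 39.88172149658203), 41.66421890258789)
now 10.15 [513.4 343.7 166.6] [-1.7993e+02  3.0000e-02  1.3147e+02] w 85.4 F [-0.3  0.  -0.2] 0.0 j7 -0.3
shift [0.0024 0.0281 1.1658] turn [-0.0004  0.0002 -0.0007]
```

play_rows --series '[0,0.03,0.3,0,0,0,0,0,0.03,0.6,0,0,0,0,0,0.03,0.8,0,0,0,0,0,0.03,0.8,0,0,0,0]'

```text
time_s: 10.55
tool_pos: [513.9, 345.0, 84.1]
ee_rot: [-3.136, -0.0, 2.296]
force: [-0.3, -0.1, -0.3]
gripper_width: 85.7
finger_force: 0.0
```

play_rows --series '[0,0,0.12,0,0,0,0,0,0,0.24,0,0,0,0,0,0,0.36,0,0,0,0,0,0,0.36,0,0,0,0,0,0,0.36,0,0,0,0]'

```text
time_s: 11.05
tool_pos: [515.4, 347.0, 51.0]
ee_rot: [-3.141, -0.0, 2.298]
force: [0.1, -1.2, -0.1]
gripper_width: 85.3
finger_force: 0.0
```

play_rows --series '[0,0,0,0,0,0,0.2,0,0,0,0,0,0,0.3,0,0,0,0,0,0,0.4,0,0,0,0,0,0,0.6,0,0,0,0,0,0,0.8,0,0,0,0,0,0,0.8,0,0,0,0,0,0,0.8]' --squeeze 50

```text
time_s: 11.75
tool_pos: [515.6, 347.0, 52.1]
ee_rot: [3.141, 0.001, 2.298]
force: [-1.3, -1.7, 5.3]
gripper_width: 50.2
finger_force: 51.7
```

```bash
python3 - <<'E'
from h import *
im=robot.get_image("side")[:,:,::-1]; cv2.imwrite("pics/side5.png",im)
c=im[340:460,170:330]; cv2.imwrite("pics/crop5.png",cv2.convertScaleAbs(cv2.resize(c,(640,480),interpolation=2),alpha=2,beta=15))
go([515.3,345.6,50],131.6)
E
```

```text
now 11.8 [515.6 347.1  52.1] [1.7998e+02 3.0000e-02 1.3165e+02] w 50.4 F [-1.1 -1.1  5.1] 51.67336106300354 j7 -0.39
shift [-0.0091 -0.0117  0.0206] turn [0.0001 0.0002 0.0003]
```

View pics/crop5.png

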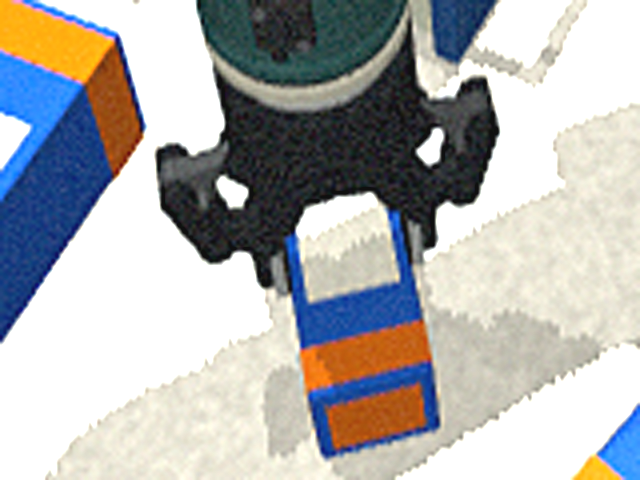

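The carton is held symmetrically across its width (50 mm reading, near crop (350,260)). Next I lift it and check the lane position using the brass stacks.

play_rows --series '[0,0,-0.05,0,0,0,0.8,0,0,-0.15,0,0,0,0.8,0,0,-0.3,0,0,0,0.8,0,0,-0.5,0,0,0,0.8,0,0,-0.7,0,0,0,0.8,0,0,-0.9,0,0,0,0.8,0,0,-1,0,0,0,0.8,0,0,-1,0,0,0,0.8]'

```text
time_s: 12.6
tool_pos: [516.2, 347.7, 153.3]
ee_rot: [3.138, 0.001, 2.298]
force: [0.4, 0.7, -3.3]
gripper_width: 50.2
finger_force: 52.7
```

play_rows --series '[0,0,-0.2,0,0,0,0.8,0,0,-0.3,0,0,0,0.8,0,0,-0.3,0,0,0,0.8]'

```text
time_s: 12.9
tool_pos: [515.9, 347.6, 182.1]
ee_rot: [3.139, 0.0, 2.298]
force: [0.3, -0.7, -2.7]
gripper_width: 50.2
finger_force: 53.1
```

```bash
python3 - <<'E'
from h import *
v=np.radians(1.97);d=np.array([np.cos(v),np.sin(v)]);n=np.array([-d[1],d[0]]);o=np.array([703.97,137.97])
U=lambda P:np.c_[(P[:,:2]-o)@d,(P[:,:2]-o)@n].round(1)
im=cv2.imread("pics/scene4.png"); H=cv2.cvtColor(cv2.medianBlur(im,3),cv2.COLOR_BGR2HSV)
m=((H[...,0]>15)&(H[...,0]<32)&(H[...,1]>110)).astype(np.uint8); m[:262]=0;m[305:]=0;m[:,:290]=0;m[:,340:]=0
k,l,st,ce=cv2.connectedComponentsWithStats(m); print(st[1:],ce[1:].round(1))
print('brass',U(cast("scene",ce[1:],40)))
# across-drawer brightness profile at floor/wall heights, unit x=-80, y from 90 to -90
for z in (22,52):
    ys=np.arange(88,-88,-4); P=np.c_[o+(-90)*d+ys[:,None]*n,np.full(len(ys),z)]; q=proj("scene",P).round().astype(int)
    print(z,[(int(y),int(im[b,a].max()),int(im[b,a].min())) for y,(a,b) in zip(ys,q)])
go([627.8,169.4,176],181.97)
E
```

```text
[[295 266  38  36 703]] [[313.7 283.1]]
brass [[-80.5 -41. ]]
22 [(88, 123, 109), (84, 111, 104), (80, 115, 105), (76, 91, 83), (72, 80, 71), (68, 78, 66), (64, 167, 163), (60, 175, 170), (56, 178, 170), (52, 174, 170), (48, 178, 171), (44, 173, 170), (40, 174, 165), (36, 172, 164), (32, 174, 170), (28, 176, 171), (24, 173, 167), (20, 175, 169), (16, 173, 168), (12, 171, 166), (8, 178, 171), (4, 155, 153), (0, 129, 116), (-4, 107, 93), (-8, 86, 74), (-12, 77, 68), (-16, 155, 152), (-20, 167, 164), (-24, 141, 136), (-28, 111, 90), (-32, 93, 63), (-36, 79, 31), (-40, 78, 15), (-44, 72, 21), (-48, 69, 25), (-52, 117, 112), (-56, 150, 146), (-60, 182, 174), (-64, 160, 158), (-68, 127, 111), (-72, 103, 90), (-76, 81, 72), (-80, 78, 69), (-84, 72, 59)]
52 [(88, 112, 100), (84, 84, 75), (80, 79, 68), (76, 87, 79), (72, 175, 170), (68, 173, 167), (64, 174, 171), (60, 177, 168), (56, 175, 170), (52, 176, 169), (48, 177, 170), (44, 173, 169), (40, 174, 170), (36, 174, 169), (32, 173, 169), (28, 175, 170), (24, 175, 169), (20, 175, 169), (16, 178, 171), (12, 157, 155), (8, 119, 104), (4, 89, 76), (0, 81, 70), (-4, 88, 81), (-8, 177, 170), (-12, 107, 82), (-16, 75, 7), (-20, 127, 34), (-24, 161, 43), (-28, 173, 40), (-32, 172, 46), (-36, 172, 42), (-40, 174, 49), (-44, 173, 46), (-48, 173, 44), (-52, 173, 37), (-56, 138, 77), (-60, 108, 96), (-64, 89, 83), (-68, 78, 71), (-72, 74, 65), (-76, 170, 169), (-80, 171, 170), (-84, 174, 172)]
now 12.9 [515.9 347.6 182.1] [1.7988e+02 1.0000e-02 1.3165e+02] w 50.2 F [ 0.3 -0.7 -2.7] 53.089300990104675 j7 -0.29
shift [-2.075  -0.348   0.0609] turn [ 0.0006  0.0004 -0.2796]
```

play_rows --series '[-0.25,-0.042,0,0,0,0,0.8,-0.5,-0.084,0,0,0,0,0.8,-0.69,-0.116,0,0,0,0,0.8]'

```text
time_s: 13.2
tool_pos: [553.1, 285.7, 179.8]
ee_rot: [-3.14, 0.001, 2.297]
force: [0.5, -0.4, -3.3]
gripper_width: 50.2
finger_force: 53.1
```

play_rows --series '[-0.25,-0.042,0,0,0,0,0.8,-0.5,-0.084,0,0,0,0,0.8,-0.69,-0.116,0,0,0,0,0.8]'

```text
time_s: 13.5
tool_pos: [590.3, 226.2, 179.7]
ee_rot: [-3.14, 0.0, 2.296]
force: [0.8, -0.2, -2.7]
gripper_width: 50.1
finger_force: 53.1
```

play_rows --series '[-0.2,-0.03,0,0,0,-0.04,0.8,-0.4,-0.06,0,0,0,-0.08,0.8,-0.6,-0.1,0,0,0,-0.12,0.8,-0.69,-0.116,0,0,0,-0.16,0.8,-0.69,-0.116,0,0,0,-0.2,0.8,-0.69,-0.116,0,0,0,-0.24,0.8,-0.69,-0.116,0,0,0,-0.28,0.8,-0.69,-0.116,0,0,0,-0.28,0.8,-0.69,-0.116,0,0,0,-0.28,0.8]'

```text
time_s: 14.4
tool_pos: [626.6, 168.9, 180.2]
ee_rot: [-3.142, -0.001, -3.109]
force: [0.5, 0.5, -3.7]
gripper_width: 50.5
finger_force: 53.0
```

```bash
python3 - <<'E'
from h import *
go([627.8,169.4,110],181.97)
for n in("side","scene"): cv2.imwrite(f"pics/{n}6.png",robot.get_image(n)[:,:,::-1])
a=cv2.imread("pics/side6.png")[190:350,170:330];b=cv2.imread("pics/scene6.png")[210:370,260:420]
cv2.imwrite("pics/crop6.png",cv2.convertScaleAbs(cv2.resize(np.hstack([a,b]),(800,400),interpolation=2),alpha=2,beta=15))
E
```

```text
now 14.4 [626.6 168.9 180.2] [-1.8000e+02 -8.0000e-02 -1.7813e+02] w 50.5 F [ 0.5  0.5 -3.7] 53.04750680923462 j7 0.82
shift [-0.0128  0.0043  0.7016] turn [-0.     -0.0005 -0.0005]
```

View pics/crop6.png

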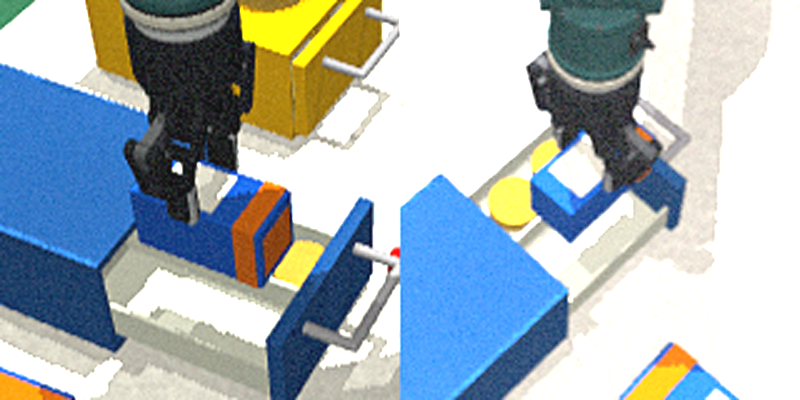

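```bash
python3 - <<'E'
from h import *
for px in ((244,276.8),(237,275)):
  for y in (26,33,40):
    a,b=cast("side",[px],0)[0],cast("side",[px],200)[0]; k=(168.9+y-a[1])/(b[1]-a[1]); X=a+k*(b-a); print(px,y,X.round(1),'above carton bottom',(X[2]-128.1).round(1))
# check: carton bottom front corner px
px=(170+258/2.5,190+285/2.5); a,b=cast("side",[px],0)[0],cast("side",[px],200)[0]; k=(168.9+26-a[1])/(b[1]-a[1]); print(a+k*(b-a))
px=(170+140/2.5,190+240/2.5); a,b=cast("side",[px],0)[0],cast("side",[px],200)[0]; k=(168.9+26-a[1])/(b[1]-a[1]); print(a+k*(b-a))
E
```

```text
(244, 276.8) 26 [627.2 194.9 180.9] above carton bottom 52.8
(244, 276.8) 33 [621.4 201.9 190.6] above carton bottom 62.5
(244, 276.8) 40 [615.6 208.9 200.3] above carton bottom 72.2
(237, 275) 26 [643.  194.9 178. ] above carton bottom 49.9
(237, 275) 33 [636.9 201.9 187.7] above carton bottom 59.6
(237, 275) 40 [630.9 208.9 197.4] above carton bottom 69.3
[567.95078855 194.9        135.64348497]
[674.79159651 194.9        130.75413054]
```

play_rows --series '[-0.01,0.004,0.15,0,0,0,0.8,-0.01,0.004,0.4,0,0,0,0.8,-0.01,0.004,0.6,0,0,0,0.8,-0.01,0.004,0.75,0,0,0,0.8,-0.01,0.004,0.85,0,0,0,0.8,-0.01,0.004,0.93,0,0,0,0.8,-0.01,0.004,0.98,0,0,0,0.8,-0.01,0.004,1,0,0,0,0.8,-0.01,0.004,1,0,0,0,0.8]'

```text
time_s: 15.4
tool_pos: [628.2, 169.7, 81.4]
ee_rot: [3.142, 0.0, -3.106]
force: [0.2, -0.7, -1.8]
gripper_width: 50.1
finger_force: 53.0
```

play_rows --series '[0,0,0.01,0,0,0,0.8,0,0,0.02,0,0,0,0.8,0,0,0.03,0,0,0,0.8,0,0,0.03,0,0,0,0.8]'

```text
time_s: 15.8
tool_pos: [628.0, 169.5, 78.2]
ee_rot: [-3.141, 0.0, -3.106]
force: [0.3, 0.3, -2.3]
gripper_width: 50.2
finger_force: 53.0
```

play_rows --series '[0,0,0.01,0,0,0,0.8,0,0,0.02,0,0,0,0.8,0,0,0.02,0,0,0,0.8]'

```text
time_s: 16.1
tool_pos: [627.9, 169.5, 75.9]
ee_rot: [-3.141, -0.0, -3.106]
force: [-0.3, 0.5, -2.8]
gripper_width: 50.1
finger_force: 53.0
```

play_rows --series '[0,0,0.01,0,0,0,0.8,0,0,0.02,0,0,0,0.8,0,0,0.02,0,0,0,0.8]'

```text
time_s: 16.4
tool_pos: [628.0, 169.6, 74.2]
ee_rot: [-3.142, 0.0, -3.106]
force: [-0.3, 0.4, -3.3]
gripper_width: 50.1
finger_force: 53.1
```

play_rows --series '[0,0,0.01,0,0,0,0.8,0,0,0.015,0,0,0,0.8,0,0,0.015,0,0,0,0.8]'

```text
time_s: 16.7
tool_pos: [628.5, 169.7, 74.1]
ee_rot: [-3.141, 0.001, -3.106]
force: [-1.9, -2.2, 6.2]
gripper_width: 50.0
finger_force: 54.0
```

play_rows --series '[0,0,0,0,0,0,0.35,0,0,0,0,0,0,0.3,0,0,0,0,0,0,0.25,0,0,0,0,0,0,0.2,0,0,0,0,0,0,0.15,0,0,0,0,0,0,0.15,0,0,0,0,0,0,0.15]'

```text
time_s: 17.4
tool_pos: [628.0, 169.6, 72.6]
ee_rot: [3.142, -0.0, -3.106]
force: [-0.7, -0.2, -0.2]
gripper_width: 72.6
finger_force: 0.0
```

play_rows --series '[0,0,-0.1,0,0,0,0.15,0,0,-0.4,0,0,0,0.15,0,0,-0.8,0,0,0,0.15,0,0,-1,0,0,0,0.15,0,0,-1,0,0,0,0.15]'

```text
time_s: 17.9
tool_pos: [629.8, 170.9, 177.3]
ee_rot: [3.14, 0.007, -3.106]
force: [-0.0, -1.0, -0.9]
gripper_width: 72.5
finger_force: 0.0
```

```bash
python3 - <<'E'
from h import *
go([430,128.6,175],181.97)
for n in("side","scene"): cv2.imwrite(f"pics/{n}7.png",robot.get_image(n)[:,:,::-1])
a=cv2.imread("pics/side7.png")[190:350,170:330];b=cv2.imread("pics/scene7.png")[210:370,260:420]
cv2.imwrite("pics/crop7.png",cv2.convertScaleAbs(cv2.resize(np.hstack([a,b]),(800,400),interpolation=2),alpha=2,beta=15))
E
```

```text
now 17.9 [629.8 170.9 177.3] [ 179.9     0.38 -177.95] w 72.5 F [-0.  -1.  -0.9] 0.0 j7 0.82
shift [ 2.0119 -0.3509  0.0086] turn [0.0005 0.0021 0.0004]
```

View pics/crop7.png

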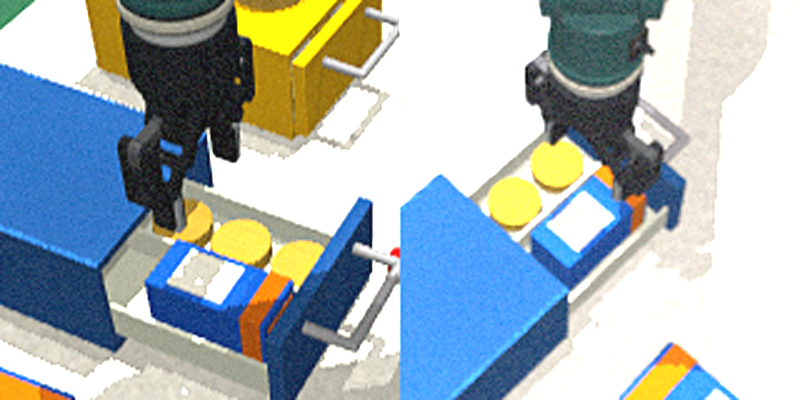

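The carton sits flat in the wide lane, orange end at the front, near side-crop (215,295). Now I return to the handle.

play_rows --series '[0.66,-0.17,0,0,0,0,0.5,0.66,-0.17,0,0,0,0,0.5,0.66,-0.17,0,0,0,0,0.5]'

```text
time_s: 18.3
tool_pos: [559.7, 149.0, 171.3]
ee_rot: [-3.139, -0.004, -3.105]
force: [1.0, -0.4, 0.8]
gripper_width: 42.8
finger_force: 0.0
```

play_rows --series '[0.66,-0.17,0,0,0,0.5,0.5,0.66,-0.17,0,0,0,0.5,0.5,0.66,-0.17,0,0,0,0.5,0.5,0.66,-0.17,0,0,0,0.5,0.5,0.66,-0.17,0,0,0,0.5,0.5,0.66,-0.17,0,0,0,0.5,0.5,0.66,-0.17,0,0,0,0.5,0.5,0.66,-0.17,0,0,0,0.5,0.5,0.66,-0.17,0,0,0,0.5,0.5,0.66,-0.17,0,0,0,0.5,0.5,0.66,-0.17,0,0,0,0.5,0.5,0.66,-0.17,0,0,0,0.5,0.5,0.66,-0.17,0,0,0,0.5,0.5]'

```text
time_s: 19.6
tool_pos: [497.7, 131.2, 172.3]
ee_rot: [-3.141, -0.0, 1.609]
force: [0.3, -0.2, -0.3]
gripper_width: 42.4
finger_force: 0.0
```

```bash
python3 - <<'E'
from h import *
go([500.2,131.6,69.5],91.97)
E
```

```text
now 19.6 [497.7 131.2 172.3] [-1.7998e+02 -1.0000e-02  9.2170e+01] w 42.4 F [ 0.3 -0.2 -0.3] 0.0 j7 -0.57
shift [0.0032 0.0255 1.0283] turn [-0.0001 -0.0001  0.0011]
```

play_rows --series '[0,0.025,0.2,0,0,0,0.5,0,0.025,0.5,0,0,0,0.5,0,0.025,0.75,0,0,0,0.5,0,0.025,0.9,0,0,0,0.5,0,0.025,1,0,0,0,0.5,0,0.025,1,0,0,0,0.5]'

```text
time_s: 20.2
tool_pos: [499.3, 131.0, 71.7]
ee_rot: [-3.14, 0.0, 1.607]
force: [-0.1, 0.5, 0.1]
gripper_width: 42.5
finger_force: 0.0
```

play_rows --series '[0,0,0.03,0,0,0,1,0,0,0.03,0,0,0,1,0,0,0.03,0,0,0,1,0,0,0.03,0,0,0,1,0,0,0.03,0,0,0,1,0,0,0.03,0,0,0,1]' --squeeze 40

```text
time_s: 20.8
tool_pos: [500.4, 131.1, 70.4]
ee_rot: [3.14, -0.0, 1.607]
force: [0.1, 0.5, 6.6]
gripper_width: 8.2
finger_force: 39.5
```

play_rows --series '[0,0.04,0,0,0,0,1,0,0.12,0,0,0,0,1,0,0.22,0,0,0,0,1,0,0.34,0,0,0,0,1,0,0.48,0,0,0,0,1,0,0.62,0,0,0,0,1,0,0.76,0,0,0,0,1,0,0.9,0,0,0,0,1]'

```text
time_s: 21.6
tool_pos: [589.7, 134.2, 70.5]
ee_rot: [-3.141, 0.001, 1.607]
force: [-2.9, -0.9, 8.4]
gripper_width: 8.0
finger_force: 39.8
```

play_rows --series '[0,0.12,0,0,0,0,1,0,0.23,0,0,0,0,1,0,0.33,0,0,0,0,1,0,0.41,0,0,0,0,1,0,0.47,0,0,0,0,1,0,0.51,0,0,0,0,1,0,0.54,0,0,0,0,1,0,0.56,0,0,0,0,1,0,0.57,0,0,0,0,1,0,0.57,0,0,0,0,1]'

```text
time_s: 22.6
tool_pos: [646.8, 136.1, 70.5]
ee_rot: [3.142, 0.001, 1.606]
force: [-1.3, -1.1, 6.4]
gripper_width: 8.0
finger_force: 39.6
```

Push until the stop shows in the force.

play_rows --series '[0,0.01,0,0,0,0,1,0,0.02,0,0,0,0,1,0,0.02,0,0,0,0,1]'

```text
time_s: 22.9
tool_pos: [648.3, 136.2, 70.5]
ee_rot: [-3.141, 0.001, 1.606]
force: [-2.9, -1.1, 7.2]
gripper_width: 8.1
finger_force: 39.8
```

play_rows --series '[0,0.01,0,0,0,0,1,0,0.02,0,0,0,0,1,0,0.02,0,0,0,0,1]'

```text
time_s: 23.2
tool_pos: [648.3, 136.2, 70.5]
ee_rot: [-3.137, 0.002, 1.607]
force: [-8.4, -2.8, 12.1]
gripper_width: 8.3
finger_force: 40.2
```

play_rows --series '[0,-0.02,0,0,0,0,0.55,0,-0.02,0,0,0,0,0.55,0,-0.02,0,0,0,0,0.55,0,-0.02,0,0,0,0,0.55,0,-0.02,0,0,0,0,0.55,0,-0.02,-0.1,0,0,0,0.55,0,-0.02,-0.4,0,0,0,0.55,0,-0.02,-0.8,0,0,0,0.55,0,-0.02,-1,0,0,0,0.55,0,-0.02,-1,0,0,0,0.55]'

```text
time_s: 24.2
tool_pos: [650.9, 137.3, 174.5]
ee_rot: [3.134, -0.001, 1.607]
force: [0.7, 0.5, -0.6]
gripper_width: 38.5
finger_force: 0.0
```

play_rows --series '[0,-0.4,-0.2,0,0,0,0.55,0,-0.8,-0.4,0,0,0,0.55,0,-0.8,-0.4,0,0,0,0.55,0,-0.8,-0.4,0,0,0,0.55]'

```text
time_s: 24.6
tool_pos: [568.6, 133.2, 210.1]
ee_rot: [3.14, 0.001, 1.607]
force: [-0.1, 0.2, 0.4]
gripper_width: 38.4
finger_force: 0.0
```

```bash
python3 - <<'E'
from h import *
go([500,131,69],91.97)
im=robot.get_image("side")[:,:,::-1]; cv2.imwrite("pics/side8.png",im)
E
```

```text
now 24.6 [568.6 133.2 210.1] [1.7993e+02 5.0000e-02 9.2060e+01] w 38.4 F [-0.1  0.2  0.4] 0.0 j7 -0.52
shift [ 0.0043 -0.6876  1.4107] turn [0.0004 0.0003 0.0005]
```

View pics/side8.png

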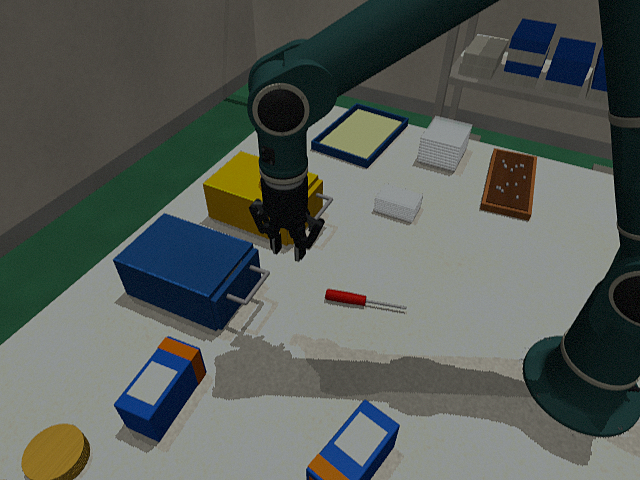

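The blue drawer is flush at (235,285), and the screwdriver, trays and yellow drawer look undisturbed. I'm handing the job in.

```bash
python3 -c "
from station import robot
print(robot.close_job())"
```

```text
the job is handed in; nothing more can be done
None
```

The blue carton was set down flat, label up, in the wide lane with its orange end to the front, then the blue drawer was pushed to its stop; I handed the job in at 24.6 s, and no verdict came back.

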